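# Set a level tier on a kiln hearth

## Task

Two of the three props for the next tier already stand on the kiln hearth. From the loose props on the bench pick the one of the same height as those two and stand it upright on the bare square mark on the hearth, then take the slotted kiln shelf off its battens and lower it gently onto the three props, so that it lies level, centred over the hearth and lined up with it, long side along long side. Do not let the prop or the shelf drop, and do not shift the two standing props or the bowl between them.

Things in the scene. Friction and masses are not known exactly. Their poses are not given: they have to be found in the camera images.
- hearth: Base of a small top-hat kiln, fixed: a grey steel tray 262 x 322 mm with a pale firebrick floor 236 x 296 mm, its flat top 50 mm above the worktop. Origin at the centre of its underside on the worktop; x along the short side, y along the long side, z up. A small lead box, 37 mm high, sticks out 32 mm at its +x side.
- hearth_top (a point): Centre of the firebrick floor's top face, 50 mm above the hearth's origin; same axes.
- spot: Bare square mark (about 50 mm, darker than the firebrick, flat) on the hearth floor where the third prop belongs. Origin at its centre on the floor's top face. The mark and the two standing props take the three support places, in the hearth's axes about (62, 92), (62, -92) and (-62, 0) mm from its centre; which of them is empty changes from start to start.
- set_prop_1: An unglazed buff kiln prop: a plain square block 40 x 40 mm with a square bore down its middle, 100 mm tall, standing upright on the firebrick floor, already in place; loose, so it can be knocked. Origin at the centre of its underside, z up, x and y square to its sides. About 240 g.
- set_prop_2: An unglazed buff kiln prop: a plain square block 40 x 40 mm with a square bore down its middle, 100 mm tall, standing upright on the firebrick floor, already in place; loose, so it can be knocked. Origin at the centre of its underside, z up, x and y square to its sides. About 240 g.
- prop_a: An unglazed buff kiln prop: a plain square block 40 x 40 mm with a square bore down its middle, 70 mm tall, standing upright on the worktop among three other props that differ only in height. Origin at the centre of its underside, z up, x and y square to its sides. About 168 g.
- prop_b: An unglazed buff kiln prop: a plain square block 40 x 40 mm with a square bore down its middle, 85 mm tall, standing upright on the worktop among three other props that differ only in height. Origin at the centre of its underside, z up, x and y square to its sides. About 204 g.
- prop_c: An unglazed buff kiln prop: a plain square block 40 x 40 mm with a square bore down its middle, 100 mm tall, standing upright on the worktop among three other props that differ only in height. Origin at the centre of its underside, z up, x and y square to its sides. About 240 g.
- prop_d: An unglazed buff kiln prop: a plain square block 40 x 40 mm with a square bore down its middle, 115 mm tall, standing upright on the worktop among three other props that differ only in height. Origin at the centre of its underside, z up, x and y square to its sides. About 276 g.
- shelf: Kiln shelf with a whitish coat of kiln wash, a flat plate 180 x 240 x 12 mm, about 600 g, loose, lying on two wooden battens 22 mm high. Origin at the centre of its underside; x along the short side, y along the long side, z up. Two through slots, each 80 mm along x and 36 mm along y (from y = 20 to 56 mm, and the same at -y), leave a 40 mm wide web in the middle, by which it is gripped from above with one finger in each slot.
- shelf_mid (a point): Middle of the shelf's plate, at half its thickness, on the central web.
- battens: Two parallel wooden strips, fixed, 230 x 22 mm and 22 mm high, 176 mm apart between centrelines, under the shelf outside its slots. Origin on the worktop midway between them; x along the strips.
- bowl: Small glazed bowl, 68 mm wide, 47 mm tall, standing on the hearth floor near its middle, about 20 mm towards +x of the hearth's centre. Origin at the centre of its underside.
Not all that is in view belongs to the job. Leave any blue look-alike of the prop_c alone.

How it is judged:
By the outcome, as a careful person would: the job done as asked, in the order asked, and still so for the second after the job is handed in, with the robot touching nothing.
It also fails if it takes over 62 s, if anything falls off the work surface, if the arm or the gripper's body presses on something with over 40 N, if the wrist force passes 120 N, or if a joint passes its speed limit or range.

## Robot

A 6-joint arm with a two-finger parallel gripper is mounted at the origin on a cart in front of the work surface, level with it; the furniture and walls round the work are solid. World frame = base frame: x ahead of the robot, y to its left, z up, the work surface at z = 0. Lengths are in m, angles in rad, forces in N, time in s.
With the tool pointing down it reaches from about 0.3 to 0.75 m from the base axis. Payload 8.5 kg.
Tool frame: the origin (TCP) lies midway between the tips of the shut fingers; the grasp point (between the pads) lies 19 mm behind it; x points along the fingers, y is the direction in which the jaws open and shut, and the axes are right-handed (so a half turn about x gives the same grasp; the last joint's range is limited). The gripper opens to 85 mm and grips with 20 to 120 N. Pads are 22 mm wide; open, the fingers measure 114 mm over their backs; the gripper's body (76 mm by 85 mm) begins 54 mm behind the grasp point. The pads swing forward as they close: fully open they stand 13 mm farther back than shut.
Start: joints at [1.026, 0.381, 1.297, -0, 1.464, -0.215], TCP at [0.178, 0.52, 0.231] pointing down, gripper open.
Joint ranges: [-3.11, 3.11], [-0.89, 2.33], [0.22, 2.48], [-1.42, 4.56], [0.17, 2.85], [-2.88, 2.88]. Speed limits (rad/s): [2.39, 2.39, 3.14, 3.14, 3.14, 3.14].

## Interface

Orientations are given as a unit quaternion [x, y, z, w].
In Python, from cell import robot gives the robot as it stands. Calls block until the motion is done:
- robot.move_to(position, orientation): joint-space move of the TCP to a pose.
- robot.servo_line(position, v=0.15, rotation=None): straight line of the TCP; rotation=None keeps the orientation; v is the mean speed in m/s.
- robot.move_j(angles): joint-space move.
- robot.gripper_to(opening): opening from 0.0 (shut) to 1.0 (fully open); the grip force is fixed at half the most; returns when the fingers have stopped.
- robot.wait(seconds).
- robot.inverse_kinematics(position, orientation): joint angles nearest the present ones, or None.
- robot.camera(name): name is "side" or "top"; returns a dict with "pixels" (384x512x3 uint8, red, green, blue), "z_map" (384x512 float32, m along the optical axis (not along the pixel's ray), 0 where there is no reading), "mtx" (3x3 intrinsics, pixels), "D" ([k1, k2, p1, p2, k3] as OpenCV has them; the pictures are not rectified), "eye" and "orientation" of the camera in the world. Camera axes: x right, y down, z forward; pixel columns grow to the right and rows downward; lengths in m; the calibration is good to about 2 mm. A picture is of the moment at which its call begins.
A pose or a line that the arm cannot do raises robot.PlanningError and nothing moves.
- robot.sign_off(): hands the job in, once; it reports no verdict.
Readings, each from a call of its own:
- robot.get_time(): time.
- robot.get_q(): joint angles.
- robot.get_joint_vel(): joint speeds.
- robot.get_tau(): joint torques, N m.
- robot.get_position(): TCP position.
- robot.get_tool_rot(): TCP orientation.
- robot.get_wrist_force(): force on the tool from outside, world axes, zero at the start.
- robot.get_wrist_torque(): the same for the moment, N m.
- robot.get_gripper_width(): opening from 0.0 (shut) to 1.0 (fully open).
Only numpy, scipy, OpenCV 4.12 (cv2) and the standard library are available. Lean on these libraries where they do the work, as an engineer would, in place of code of your own. Each camera call takes 0.05 s, during which the arm holds its last target. There are 200 camera calls.

## Working session

There is one attempt and no reset: what is moved stays moved. The work goes in short steps, each a Python script; the robot and the scene stay as the last script left them, time stands still between calls to the robot, and variables do not carry over. Pictures are saved under pics/ and viewed, about 8 in all and at most 12, crops included, and the job is handed in when it is done.

```bash
ls; mkdir -p pics; cat > h.py <<'E'
import numpy as np, cv2
from scipy.spatial.transform import Rotation as R
from cell import robot
def snap(name,fn=None):
    c=robot.camera(name)
    np.savez(f'{name}.npz',**{k:np.asarray(v) for k,v in c.items()})
    if fn: cv2.imwrite('pics/'+fn,c['pixels'][:,:,::-1])
    return c
def load(name): return dict(np.load(f'{name}.npz'))
def cloud(c):
    h,w=c['z_map'].shape
    u,v=np.meshgrid(np.arange(w,dtype=np.float64),np.arange(h,dtype=np.float64))
    n=cv2.undistortPoints(np.stack([u.ravel(),v.ravel()],1)[:,None],np.array(c['mtx'],float),np.array(c['D'],float))[:,0]
    z=np.asarray(c['z_map'],float).ravel()
    p=np.c_[n*z[:,None],z]
    W=R.from_quat(c['orientation']).apply(p)+c['eye']
    W[z==0]=np.nan
    return W.reshape(h,w,3)
def down(yaw):  # tool x down; tool y (jaw) horizontal at angle yaw
    y=np.array([np.cos(yaw),np.sin(yaw),0]);x=np.array([0,0,-1.])
    return R.from_matrix(np.c_[x,y,np.cross(x,y)]).as_quat()
E
python3 - <<'E'
from h import *
for n in('top','side'):
    c=snap(n,n+'0.png'); print(n,c['eye'],R.from_quat(c['orientation']).as_matrix().round(3).tolist(),np.array(c['D']),np.array(c['mtx']).tolist(),(c['z_map']==0).mean())
print(robot.get_time(),robot.get_tool_rot(),robot.get_gripper_width())
E
```

```text
pics
top [0.38152729 0.00922425 1.40476426] [[-0.023, -0.989, 0.147], [-1.0, 0.023, -0.005], [0.001, -0.148, -0.989]] [0.04725233 0.         0.         0.         0.        ] [[486.42057191348647, 0.0, 257.0368643738836], [0.0, 486.42057191348647, 192.40575152003896], [0.0, 0.0, 1.0]] 0.003972371419270833
side [0.29723968 1.33786198 0.89788248] [[-0.975, -0.129, 0.183], [-0.223, 0.507, -0.832], [0.014, -0.852, -0.523]] [-0.02263597  0.          0.          0.          0.        ] [[478.1385662954831, 0.0, 260.10110339890093], [0.0, 478.1385662954831, 192.36031142338106], [0.0, 0.0, 1.0]] 0.0122528076171875
0.1 [ 0.11565185  0.69769007 -0.11651086  0.69733667] 1.0006359661612205
```

View pics/top0.png

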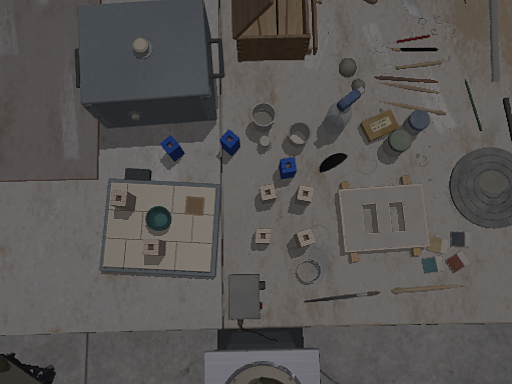

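View pics/side0.png

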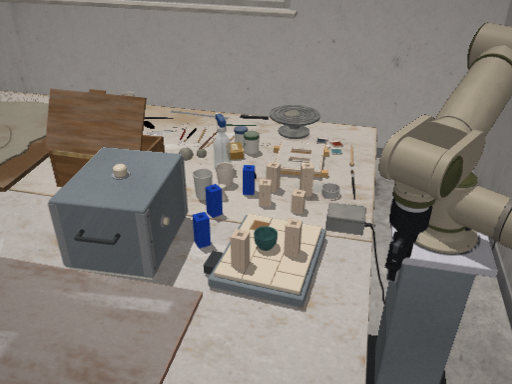

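The top view shows the hearth at pixels (105–218, 182–275), with standing props at about (119,198) and (152,246) and the bare mark at (195,205). The loose props are at (267,192), (304,194), (263,236) and (304,238), and the shelf is at (384,217). The blue look-alikes stand apart from these. Next I'll measure from the depth map.

```bash
cat > m.py <<'E'
from h import *
def rect(P):
    (c,s,a)=cv2.minAreaRect((P[:,:2]*1000).astype(np.float32)); return np.round(c,1),np.round(s,1),round(a,1)
def top(W,u,v,zmin,r=16):
    """top face of prop near pixel: box of pixels above zmin, top plane"""
    P=W[v-r:v+r,u-r:u+r].reshape(-1,3); P=P[P[:,2]>zmin]
    z=np.percentile(P[:,2],75); Q=P[abs(P[:,2]-z)<.006]
    return z,rect(Q),len(Q)
E
python3 - <<'E'
from m import *
c=load('top');W=cloud(c)
for n,u,v,z in [('s1',119,198,.08),('s2',152,246,.08),('p1',267,192,.05),('p2',304,194,.05),('p3',263,236,.05),('p4',304,238,.05)]:
    print(n,top(W,u,v,z))
def near(n,zl,zh,u0,u1,v0,v1):
    P=W[v0:v1,u0:u1].reshape(-1,3);P=P[(P[:,2]>zl)&(P[:,2]<zh)];print(n,len(P),P.mean(0).round(4),rect(P))
near('hearth',.04,.06,95,226,178,282)
near('shelf',.026,.042,334,436,178,256)
near('bowl',.08,.11,140,175,205,232)
g=c['pixels'].astype(int)
print(np.nanmedian(W[150:170,180:210,2]), g[200:210,190:200].mean((0,1)), g[215:222,190:205].mean((0,1)))
I=cv2.resize(c['pixels'][170:285,95:325,::-1],None,fx=3.4,fy=3.4,interpolation=cv2.INTER_CUBIC);cv2.imwrite('pics/crop1.png',I)
I=cv2.resize(c['pixels'][170:270,330:440,::-1],None,fx=5,fy=5,interpolation=cv2.INTER_CUBIC);cv2.imwrite('pics/crop2.png',I)
E
```

```text
s1 (np.float64(0.15026925240147082), (array([562.8, 363.4]), array([40.9, 40.2]), 82.3), 213)
s2 (np.float64(0.15095030415965177), (array([435.2, 279.3]), array([39.4, 38.4]), 88.4), 213)
p1 (np.float64(0.08578035967742059), (array([578.9, -26.7]), array([39.6, 39.9]), 9.5), 185)
p2 (np.float64(0.10050333429854796), (array([ 571.6, -128.4]), array([40. , 40.2]), 79.4), 186)
p3 (np.float64(0.07126313697199516), (array([462.4, -10.9]), array([38.5, 38.5]), 88.6), 177)
p4 (np.float64(0.11654755413339557), (array([ 451.3, -123.3]), array([39. , 39.7]), 16.9), 192)
hearth 8016 [0.4912 0.2682 0.05  ] (array([498. , 273.1]), array([319.8, 262.5]), 85.6)
shelf 4695 [ 0.5056 -0.3519  0.0341] (array([ 506.9, -352.9]), array([206.1, 241.7]), 2.7)
bowl 166 [0.515  0.2767 0.0924] (array([513.3, 272.6]), array([67.3, 65.1]), 89.7)
-0.0001796786388925664 [84.24 69.04 54.26] [119.82857143 113.48571429 104.93333333]
```

View pics/crop1.png

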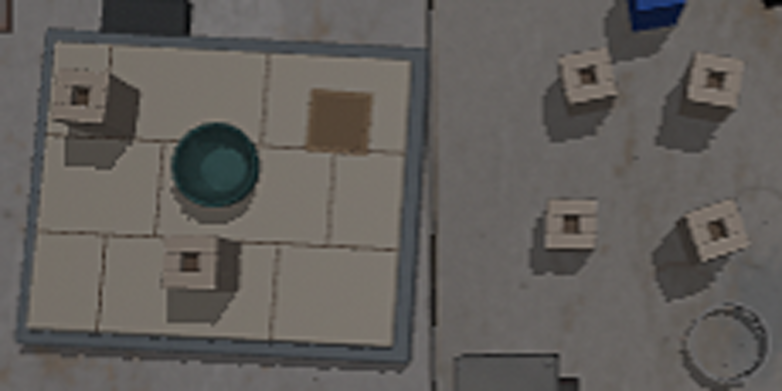

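View pics/crop2.png

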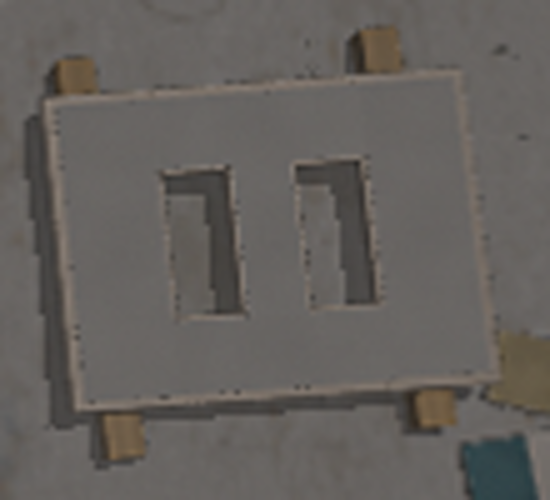

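Loose prop heights read 86, 100, 71 and 117 mm, so prop_c is the one at (0.572, -0.128). The crops show clean edges for the mark and the slots. I'll refine the mark, hearth floor, shelf and slot poses.

```bash
python3 - <<'E'
from m import *
c=load('top');W=cloud(c);g=c['pixels'].astype(int)
hsv=cv2.cvtColor(c['pixels'],cv2.COLOR_RGB2HSV)
# mark
v0,v1,u0,u1=190,222,180,210
a=g[v0:v1,u0:u1];m=(a[...,0]<102)&(abs(W[v0:v1,u0:u1,2]-.05)<.006)
m=cv2.morphologyEx(m.astype(np.uint8),cv2.MORPH_OPEN,np.ones((3,3)))>0
P=W[v0:v1,u0:u1][m];print('mark',len(P),P.mean(0).round(4),rect(P))
# hearth outline: z band tight, and edges by percentile in yawed frame
P=W[178:282,95:226].reshape(-1,3);P=P[abs(P[:,2]-.05)<.006]
(_,_,ang)=cv2.minAreaRect((P[:,:2]*1000).astype(np.float32))
def edges(P,yaw):
    B=np.array([[np.cos(yaw),np.sin(yaw)],[-np.sin(yaw),np.cos(yaw)]]);Q=P[:,:2]@B.T
    lo,hi=np.zeros(2),np.zeros(2)
    for k in(0,1):
        o=Q[:,1-k];mid=np.median(o);bins=np.floor(o/.006);L=[];H=[]
        for b in np.unique(bins):
            q=Q[bins==b,k]
            if len(q)>15:L.append(q.min());H.append(q.max())
        lo[k]=np.median(L);hi[k]=np.median(H)
    return B.T@((lo+hi)/2),hi-lo
for d in(-5,-4.4,-3.8):print('hearth',d,*edges(P,np.radians(d)))
# shelf
P=W[175:260,330:440].reshape(-1,3);P=P[abs(P[:,2]-.034)<.0045]
M=(abs(W[...,2]-.034)<.0045);M[:, :334]=0;M[:,432:]=0;M[:178]=0;M[258:]=0
M=cv2.morphologyEx(M.astype(np.uint8),cv2.MORPH_OPEN,np.ones((5,5)))>0
P=W[M];print('shelf',len(P),rect(P))
for d in(1.5,2.7,3.5):print(d,*edges(P,np.radians(d)))
# slots
lab=cv2.connectedComponents(((W[...,2]<.02)&(np.arange(512)[None]>355)&(np.arange(512)[None]<412)&(np.arange(384)[:,None]>195)&(np.arange(384)[:,None]<240)).astype(np.uint8))[1]
for k in range(1,lab.max()+1):
    i=np.argwhere(lab==k)
    if len(i)<80: continue
    # slot pixels projected to top plane z=.034
    ray=W[lab==k]-c['eye'];Q=c['eye']+ray*((.034-c['eye'][2])/ray[:,2])[:,None]
    print('slot',len(i),Q.mean(0).round(4),rect(Q))
E
```

```text
mark 291 [0.551  0.1791 0.0504] (array([551.3, 179.8]), array([49.1, 50.2]), 83.8)
hearth -5 [0.49515416 0.27489022] [0.23241796 0.29315522]
hearth -4.4 [0.49513824 0.2747285 ] [0.23256812 0.29393689]
hearth -3.8 [0.49515396 0.27451835] [0.23237374 0.29424502]
shelf 921 (array([ 497.5, -344.7]), array([222.7, 166.9]), 89.7)
1.5 [ 0.50251933 -0.34587609] [0.13829768 0.18109164]
2.7 [ 0.50238847 -0.34675702] [0.14760685 0.18379945]
3.5 [ 0.50213459 -0.34656911] [0.14575695 0.1826865 ]
slot 328 [ 0.508  -0.3878  0.034 ] (array([ 508.4, -387.8]), array([78.4, 32.9]), 2.6)
slot 334 [ 0.5044 -0.3131  0.034 ] (array([ 504.6, -313.1]), array([78.5, 33.8]), 3.1)
```

```bash
python3 - <<'E'
from h import *
y=np.radians(79.4)
p=np.array([.5716,-.1284])
# choose jaw direction (half turn equivalents) with better IK
for k in(0,np.pi): 
    print([None if (q:=robot.inverse_kinematics(list(a),down(b+k))) is None else np.round(q,2) for a,b in [((*p,.25),y),((.5513,.1796,.12),np.radians(85.7)),((.5063,-.3504,.03),np.radians(92.8)),((.4958,.2748,.15),np.radians(85.7))]])
robot.move_to([*p,.25],down(y)); print(robot.get_time(),robot.get_position())
robot.servo_line([*p,.052],v=.12); robot.gripper_to(0.0); robot.wait(.2)
print(robot.get_gripper_width(),robot.get_wrist_force(),robot.get_position())
robot.servo_line([*p,.20],v=.15); print(robot.get_wrist_force(),robot.get_time(),robot.get_gripper_width())
snap('side','side1.png')
E
```

```text
[array([-0.42,  0.43,  1.16, -0.  ,  1.55, -1.81]), array([ 0.11,  0.53,  1.38, -0.  ,  1.23, -1.38]), array([-0.8 ,  0.69,  1.37, -0.  ,  1.08, -2.42]), array([ 0.3 ,  0.48,  1.38, -0.  ,  1.28, -1.2 ])]
[array([-0.42,  0.43,  1.16,  0.  ,  1.55,  1.33]), array([ 0.11,  0.53,  1.38, -0.  ,  1.23,  1.76]), array([-0.8 ,  0.69,  1.37, -0.  ,  1.08,  0.72]), array([ 0.3 ,  0.48,  1.38, -0.  ,  1.28,  1.94])]
2.7833 [ 0.57169559 -0.12761998  0.25004088]
0.464876560588806 [0.26375138 1.23862559 3.56441935] [ 0.57175157 -0.1283976   0.05228553]
[-0.91471779  0.7494207  -2.11023018] 6.4 0.4631801350075105
```

View pics/side1.png

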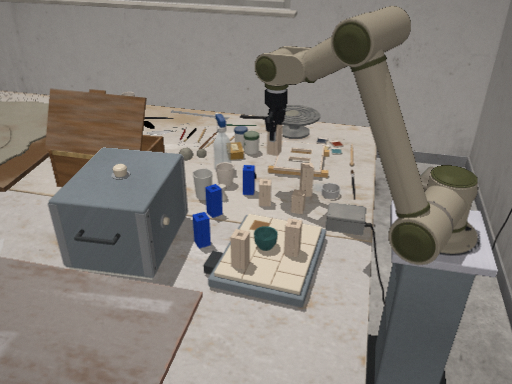

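The prop hangs upright in the gripper at about (274,138). The grip width is 40 mm and the weight is about 2.3 N. Now I'll place it on the mark.

```bash
python3 - <<'E'
from h import *
y=np.radians(85.7); s=[.5513,.1796]
robot.move_to([*s,.20],down(y)); robot.servo_line([*s,.112],v=.1); robot.wait(.3)
f0=robot.get_wrist_force(); z=.112; print(f0)
while z>.099:
    z-=.001; robot.servo_line([*s,z],v=.02); f=robot.get_wrist_force()
    if f[2]-f0[2]>2.5: break
print(z,f,robot.get_position(),robot.get_time())
robot.gripper_to(.68); robot.wait(.2)
robot.servo_line([*s,.22],v=.15)
robot.move_to([.53,-.1,.25],down(np.radians(92.8)))
print(robot.get_time())
W=None
from m import *
c=snap('top','top2.png');W=cloud(c)
for n,u,v in [('s1',119,198),('s2',152,246),('new',196,202)]: print(n,top(W,u,v,.08))
cv2.imwrite('pics/crop3.png',cv2.resize(c['pixels'][150:300,90:440,::-1],None,fx=2.2,fy=2.2,interpolation=cv2.INTER_CUBIC))
E
```

```text
[-0.15880519  0.06502526 -2.1903919 ]
0.102 [0.03511587 1.95425406 0.97482305] [0.55146802 0.17963571 0.102277  ] 11.4583
14.0083
s1 (np.float64(0.1499820726417937), (array([562.7, 362.2]), array([41.2, 39.8]), 83.3), 220)
s2 (np.float64(0.15061813759342202), (array([435.1, 279.2]), array([40. , 38.4]), 88.7), 220)
new (np.float64(0.15001274894022326), (array([551.4, 181.9]), array([39.5, 40.1]), 87.2), 207)
```

View pics/crop3.png

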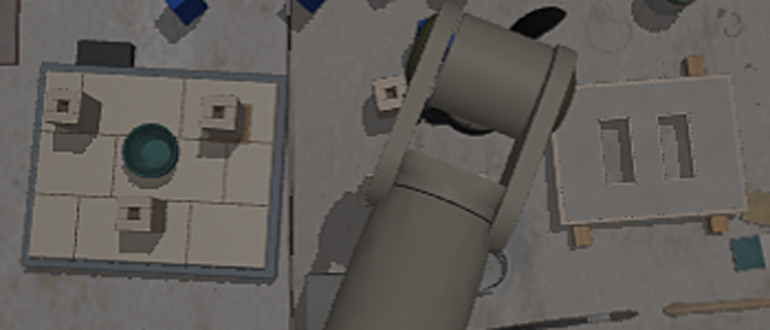

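The third prop stands upright on the mark at (219,112) in the crop, with its top at 150 mm and about 2 mm off centre. The set props are unmoved. Next is the shelf.

```bash
python3 - <<'E'
from h import *
y=np.radians(92.8); s=[.5063,-.3504]
robot.move_to([*s,.15],down(y)); robot.servo_line([*s,.045],v=.12); robot.wait(.1); f0=robot.get_wrist_force()
robot.servo_line([*s,.008],v=.04); print(f0,robot.get_wrist_force(),robot.get_gripper_width(),robot.get_position())
robot.gripper_to(0.0); robot.wait(.2)
print(robot.get_gripper_width(),robot.get_wrist_force())
robot.servo_line([*s,.03],v=.04); robot.servo_line([*s,.21],v=.12); robot.wait(.2)
print(robot.get_wrist_force(),robot.get_wrist_torque(),robot.get_time(),robot.get_gripper_width())
snap('side','side3.png')
E
```

```text
[-0.04888039 -0.49292447 -1.25917696] [-0.28610434  0.90892404 -0.46559161] 0.6741963092062292 [ 0.50643767 -0.35050476  0.00826929]
0.4551653450980387 [-0.95354558 -3.2790926   5.94985103]
[ 0.07020045 -0.27951821 -6.25154894] [ 0.00418837 -0.00976099  0.04439002] 20.3583 0.45558903077976964
```

View pics/side3.png

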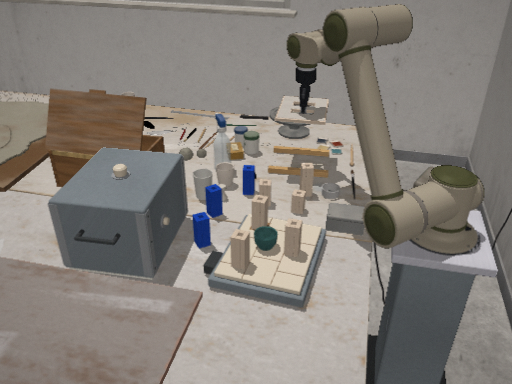

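The shelf is held level at (303,110), with about 6 N of load and very little moment. I'll move it over the hearth and check its pose before lowering.

```bash
python3 - <<'E'
from m import *
y=np.radians(85.7); s=[.4958,.2748]
robot.move_to([*s,.21],down(y)); robot.servo_line([*s,.165],v=.08); robot.wait(.3)
print(robot.get_time(),robot.get_position())
c=snap('top','top4.png');W=cloud(c)
M=(abs(W[...,2]-.191)<.012);M[:,240:]=0
n,lab,st,_=cv2.connectedComponentsWithStats(M.astype(np.uint8)); print(st[st[:,4]>100])
P=W[M];B=np.c_[P[:,:2],np.ones(len(P))];print('plane',np.linalg.lstsq(B,P[:,2],rcond=None)[0],np.median(P[:,2]),rect(P))
cv2.imwrite('pics/crop4.png',cv2.resize(c['pixels'][150:300,70:270,::-1],None,fx=4,fy=4,interpolation=cv2.INTER_CUBIC))
E
```

```text
23.6583 [0.49589128 0.27483968 0.16533737]
[[     0      0    512    384 193161]
 [   235      0      5     36    158]
 [    85     95    127     17    419]
 [   103    184     33     13    221]
 [   149    186     51     74   2263]
 [   114    233     34     18    332]]
plane [0.00051638 0.00369855 0.18934948] 0.19041563172174691 (array([769.4, 263.4]), array([346.4, 707.8]), 78.3)
```

View pics/crop4.png

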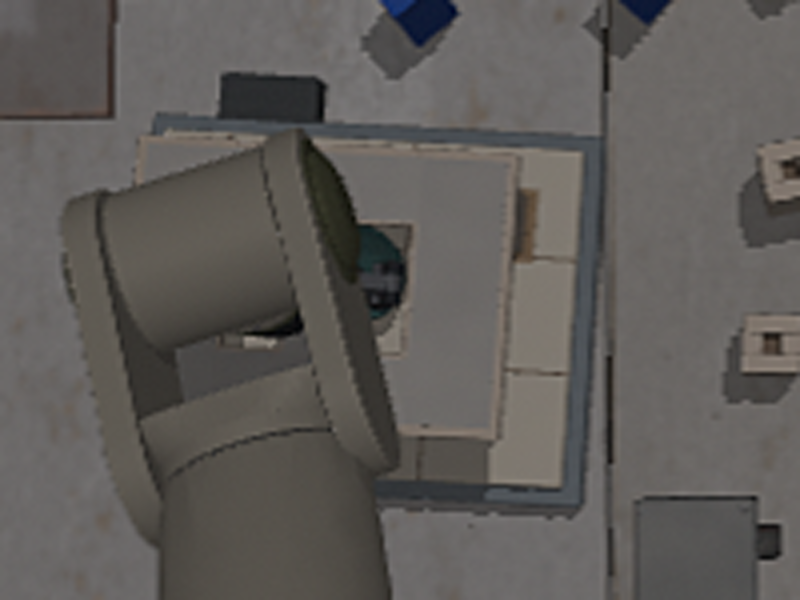

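The shelf is over the hearth. Its visible corners in the crop are top-left (137,137), top-right (520,155) and bottom-right (495,438). I'll convert these to a centre and yaw.

```bash
python3 - <<'E'
from m import *
c=load('top');W=cloud(c)
q=(np.array([[137,137],[520,155],[495,438]],float)+.5)/4-.5+[70,150]
n=cv2.undistortPoints(q[:,None],c['mtx'],c['D'])[:,0]
r=R.from_quat(c['orientation']).apply(np.c_[n,np.ones(3)])
Q=c['eye']+r*((.191-c['eye'][2])/r[:,2])[:,None]
print(Q.round(4)); a,b,d=Q[:,:2]
print('centre',(a+d)/2,'len',np.linalg.norm(a-b),np.linalg.norm(b-d),'y-axis ang',np.degrees(np.arctan2(*(a-b)[::-1])),'x-axis',np.degrees(np.arctan2(*(b-d)[::-1])))
lab=cv2.connectedComponentsWithStats(((abs(W[...,2]-.191)<.012)).astype(np.uint8))
for x0,x1,y0,y1 in [(103,136,184,197),(149,200,186,260),(114,148,233,251)]:
    P=W[y0:y1,x0:x1].reshape(-1,3);P=P[abs(P[:,2]-.191)<.012];print(P.mean(0).round(4),rect(P))
E
```

```text
[[0.5931 0.3882 0.191 ]
 [0.5761 0.148  0.191 ]
 [0.3997 0.1643 0.191 ]]
centre [0.49638927 0.27624101] len 0.24082311140288362 0.17718039562448434 y-axis ang 85.96612970450026 x-axis -5.275501167396077
[0.5816 0.3602 0.1908] (array([586.7, 353.8]), array([27.2, 84.3]), 15.8)
[0.4997 0.1971 0.1903] (array([493. , 218.9]), array([125.4, 180.6]), 86.0)
[0.4495 0.3249 0.191 ] (array([453.5, 320.4]), array([32.7, 80. ]), 15.7)
```

The centre is within about 1.5 mm, the yaw matches to about 0.3°, and the three patches agree in height to 1 mm. Lowering.

```bash
python3 - <<'E'
from m import *
s=[.4955,.2740]
robot.servo_line([*s,.142],v=.05); robot.wait(.3); f0=robot.get_wrist_force(); z=.142
while z>.130:
    z-=.001; robot.servo_line([*s,z],v=.015); f=robot.get_wrist_force()
    if f[2]-f0[2]>4: break
print(z,f0,f,robot.get_wrist_torque(),robot.get_time())
robot.gripper_to(.68); robot.wait(.2); print(robot.get_wrist_force())
robot.servo_line([*s,.18],v=.05); robot.servo_line([*s,.26],v=.15)
robot.move_to([.42,-.15,.3],down(np.radians(85.7))); print(robot.get_time())
c=snap('top','top5.png');snap('side','side5.png');W=cloud(c)
M=abs(W[...,2]-.162)<.006;M[:,230:]=0;M[:178]=0;M[285:]=0
P=W[M];B=np.c_[P[:,:2]-[.4955,.275],np.ones(len(P))];print(len(P),np.linalg.lstsq(B,P[:,2],rcond=None)[0],rect(P))
for k in (0,1):pass
a=c['pixels'][160:290,80:230,::-1];b=cv2.imread('pics/side5.png')[180:320,180:350]
a=cv2.resize(a,(460,399),interpolation=cv2.INTER_CUBIC);b=cv2.resize(b,(340,280),interpolation=cv2.INTER_CUBIC)
o=np.zeros((399,800,3),np.uint8);o[:,:460]=a;o[:280,460:]=b;cv2.imwrite('pics/fin.png',o)
E
```

```text
0.13599999999999998 [-1.12556534  0.56062641 -7.01917598] [-3.29131701 -0.79308592  4.45233483] [-0.55559159  0.4894693  -0.0305546 ] 26.1167
[-0.48805038 -0.05646412 -0.65156693]
29.95
5633 [-0.00045258  0.00088427  0.16232547] (array([496.9, 274.5]), array([241.7, 179.6]), 85.6)
```

View pics/fin.png

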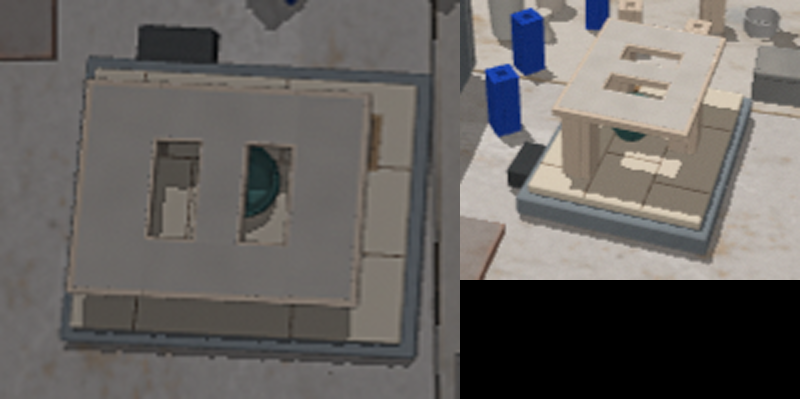

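The shelf rests level on the three props. Its top is at 162 mm, its centre at (0.497, 0.2745) and its yaw -4.4°, the same as the hearth's. Handing in.

```bash
python3 -c "
from cell import robot
print(robot.sign_off(),robot.get_time())"
```

```text
the job is handed in; nothing more can be done
the job is handed in; nothing more can be done
```

The job is done and handed in at about 30 s. The 100 mm prop (prop_c) stands on the bare mark, and the shelf lies on the three props.

- **Prop:** I picked it by its measured height of 100 mm; the others read 71, 86 and 117 mm. I lowered it until the wrist force showed contact. Its top reads 150 mm, level with the two set props, and its centre is about 2 mm from the centre of the mark.
- **Shelf:** I gripped it by the web and checked its pose over the hearth before lowering it until the wrist force showed contact. The last picture puts its centre at (0.497, 0.2745) m and its yaw at -4.4°, the same as the hearth's. The top is at 162 mm with a tilt under 0.1°.
- **Hearth centre:** My two estimates disagreed by about 3 mm, (0.498, 0.273) m from the tray outline and (0.495, 0.275) m from the floor. The shelf lies between them.
- **Set props and bowl:** The set props were within about 1 mm of their starting positions after I placed the third prop. After the shelf went on I saw them and the bowl only partly, from the side and through the slots. They looked undisturbed, but I did not measure them again.

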